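Split steel offcuts into two equal lots on a bench balance

ROBOT

A 7-joint arm with a two-finger parallel gripper is mounted at the origin on the work surface. World frame = base frame: x ahead of the robot, y to its left, z up, the work surface at z = 0. Lengths are in m, angles in degrees, forces in N, time in s.
With the tool pointing down it reaches from about 0.425 to 0.875 m from the base axis. Payload 4.7 kg.
Tool frame: the origin (TCP) lies at the very end of the fingers, on their centre line; the grasp point (between the pads) lies 19 mm behind it; z points along the fingers, x is the direction in which the jaws open and shut, and the axes are right-handed (so a half turn about z gives the same grasp; the last joint's range is limited). The gripper opens to 87 mm and grips with 3 to 60 N. Pads are 19 mm wide; open, the fingers measure 117 mm over their backs; the gripper's body (75 mm by 190 mm) begins 51 mm behind the grasp point.
Start: joints at [-67.89, 18.392, -4.016, 83.108, 1.295, 78.541, -3.26], TCP at [0.236, 0.606, 0.223] pointing down, gripper open.
Joint ranges: [-163.93, 163.93], [-17.29, 119.83], [-79.2, 71.16], [3.27, 140.29], [-89.18, 269.18], [5.43, 117.66], [-154.24, 154.24]. Speed limits (degrees/s): [147.25, 147.25, 180, 180, 180, 180, 180].

INTERFACE

Orientations are given as [roll, pitch, yaw] about the fixed x, y, z axes, in that order (R = Rz(yaw) Ry(pitch) Rx(roll)).
In Python, from cell import sensors, vision, env gives the robot as it stands.
- The arm moves only by the shell command python3 -m inch 'ROWS' [OPENING] [FORCE]. ROWS is a JSON object of lists of equal length, an entry for each row: "dp": the shift along the tool's x, y, z in m, a list of three; "turn": the turn about the tool's z in degrees. A call has 1 to 8 rows; each row shifts and turns the commanded pose from where the row before left it, along the tool's axes as they then stand; what a row does not reach is not made up. A row lasts 1/8 s, in which the tool goes at most 62.5 mm and 10.7 degrees, less where a joint would pass 70% of its speed; a pose out of reach is approached as far as the arm can. A call is refused whole if a number of a shift passes 0.0625 or a number of a turn 10.7, either way. A call with a gripper value outside its range is refused whole. OPENING is the closure, from -1 (fully open) to 1 (shut), set as the call begins (- or left out, the last holds). The fingers move at their own pace and stop on an object; FORCE is the grip in N (left out, the last holds). Time passes only in rows, so rows that do not move let the fingers close. It gives the time, the measured TCP pose, the force and the opening at its end, in the units of the state.
- sensors.get_obs(): the state, without advancing time (a new reading comes with each control period).
- vision.read_camera(name): name is "scene" or "side" or "wrist"; returns the picture (420x560x3 uint8, blue, green, red); there is no depth.
- vision.get_calibration(name): a dict with "K" (3x3 intrinsics, pixels), "pose" (4x4, takes a point from camera to world coordinates). Camera axes: x right, y down, z forward; pixel columns grow to the right and rows downward; lengths in m; the calibration is good to about 2 mm. A picture is of the moment at which its call begins: read the wrist's pose just before it. get_calibration takes no time and is no camera call; for the wrist camera it gives the pose at the moment of the call.
- env.sign_off(): hands the job in, once; it reports no verdict.
The state is a dict: "time_s": time; "qpos": joint angles; "joint_velocities": joint speeds; "effort": joint torques, N m; "tool_pos": TCP position; "tool_rot": TCP orientation; "force": force on the tool from outside, world axes, zero at the start; "wrist_torque": the same for the moment, N m; "grip_width": finger opening in m.
Only numpy, scipy, OpenCV 4.12 (cv2) and the standard library are available. Lean on these libraries where they do the work, as an engineer would, in place of code of your own. Each camera call takes 0.05 s, during which the arm holds its last target.

TASK

Share the five steel parts, including the one waiting on the little stand, between the two pans so that every part stands upright on a pan and the balance comes to rest level. Set the parts down gently, without slamming the pans, and do not bump the steel bar that runs over the pans or disturb the tin, the spanner or the carton.

Things in the scene. Friction and masses are not known exactly. Their poses are not given: they have to be found in the camera images.
- pan_left (a joint): Height in m of the left pan (+y side) above its level position; 0 is level, range -0.009 to +0.009 (stops). The right pan always moves by the same amount the other way and the pans stay horizontal wherever the load stands on them. The springy, damped mechanism moves the pans about 1 mm for each 33 g of difference between the two loads, and needs about a second to settle.
- pan_left_mid (a point): Centre of the left pan's upper surface (it rides up and down with the pan). The pan is a flat dark steel tray 160 mm along its x and 240 mm along its y, with a rim 3 mm thick and 8 mm high above the surface. Its axes are those of the balance: x away from the robot, y along the row of the two pans, z up. When level the surface is 95 mm above the bench.
- pan_right_mid (a point): Centre of the right pan's upper surface (-y side), a tray like the left one; the two pan centres are 270 mm apart along y.
- bar: Fixed horizontal steel bar, 26 mm thick and 630 mm long along its y, over both pans: it runs 20 mm beyond (+x) the line of the pan centres, with its axis 265 mm above the bench, on two posts 24 mm thick at its ends (315 mm either side of its middle). Origin at the middle of its axis. A gripper pointing straight down over a pan would hit it; a tool leaning back towards the robot by 25 to 40 degrees goes in under it.
- block_mid (a point): Solid square steel block, 35 x 35 mm, 61 mm tall, 585 g, standing upright. Point at its centre, half-way up; x and y axes square to its side faces, z up.
- channel_mid (a point): Piece of steel U-channel standing on end, 35 mm along its x, 36 mm across its y (outer faces of the two flanges, to be gripped there), 4 mm wall, 64 mm tall, 195 g. Point at the centre of this outline, half-way up; the web is on the -x side, the open side faces +x; z up.
- rod_mid (a point): Solid round steel bar, 32 mm in diameter, 62 mm tall, 390 g, standing on end. Point at its centre, half-way up; z up.
- tube_mid (a point): Thick-walled steel tube, 38 mm outside and 25 mm inside diameter, 60 mm tall, 260 g, standing on end. Point on its axis, half-way up; z up.
- bolt_mid (a point): Large steel bolt standing on its hexagonal head: head 24 mm across flats and 10 mm high, plain shank 16 mm in diameter above it, 60 mm tall in all, 130 g. Point on its axis, half-way up (30 mm above its foot); z up. The weights of the five parts are true to about 2 percent.
- stand: Small fixed dark steel stand, 120 x 120 mm foot, flat square top 110 x 110 mm, 95 mm above the bench; one of the parts (rod, tube or bolt) waits on it. Origin at the centre of its underside. Nothing is above it.
- paint_tin_mid (a point): Bystander: paint tin 72 mm in diameter, 85 mm tall, loose on the bench; centre, half-way up.
- spanner_grip (a point): Bystander: steel spanner 170 mm long lying on the bench; point on its handle.
- carton_mid (a point): Bystander: open cardboard carton 120 x 160 x 70 mm tall on the bench behind the balance; centre, half-way up.

How it is judged:
By the outcome, as a careful person would: the job done as asked, in the order asked, and still so for the second after the job is handed in, with the robot touching nothing.
It also fails if it takes over 70 s, if anything falls off the work surface, if the arm or the gripper's body presses on something with over 40 N, if the wrist force passes 120 N, or if a joint passes its speed limit or range.

## Working session

There is one attempt and no reset: what is moved stays moved. The work goes in short steps, Python scripts to look and compute and a shell command to move; the robot and the scene stay as the last step left them, time stands still between calls to the robot, and variables do not carry over. Pictures are saved under pics/ and viewed, and the job is handed in when it is done.

```bash
ls; mkdir -p pics
python3 - <<'E'
from cell import sensors, vision, env
import cv2, numpy as np
print(sensors.get_obs())
for n in ("scene","side","wrist"):
    c=vision.get_calibration(n); print(n,np.round(c["K"],1).tolist(),np.round(c["pose"],3).tolist())
    im=vision.read_camera(n); cv2.imwrite(f"pics/{n}0.png",im)
E
```

```text
pics
{'time_s': 0.0, 'qpos': array([-67.89025363,  18.43842371,  -4.0151847 ,  83.17658934,
         1.29565969,  78.5393601 ,  -3.25860201]), 'joint_velocities': array([-0.02517043, -0.02956351, -0.00144905,  0.02847498,  0.03199667,
        0.01712131,  0.08452503]), 'effort': array([ 3.61251623e-04, -4.91281879e+01, -4.03968450e-01, -3.12522125e+01,
       -6.41973736e-02,  4.37920564e-02,  1.61889789e-04]), 'tool_pos': array([0.23598512, 0.60504963, 0.22145388]), 'tool_rot': array([1.79993468e+02, 1.09094185e-01, 6.87012350e+01]), 'force': array([0.95294631, 0.16037117, 0.62440803]), 'wrist_torque': array([ 0.01747564,  0.01624967, -0.01363189]), 'grip_width': 0.08681163862993489}
scene [[495.6, 0.0, 278.7], [0.0, 495.6, 211.6], [0.0, 0.0, 1.0]] [[0.544, 0.536, -0.646, 1.454], [0.839, -0.361, 0.407, -0.572], [-0.015, -0.764, -0.646, 1.102], [0.0, 0.0, 0.0, 1.0]]
side [[476.0, 0.0, 279.6], [0.0, 476.0, 209.9], [0.0, 0.0, 1.0]] [[0.729, -0.408, 0.549, -0.236], [-0.684, -0.458, 0.568, -0.773], [0.02, -0.789, -0.614, 1.029], [0.0, 0.0, 0.0, 1.0]]
wrist [[330.2, 0.0, 282.4], [0.0, 330.2, 210.6], [0.0, 0.0, 1.0]] [[0.363, 0.898, 0.248, 0.169], [0.932, -0.349, -0.099, 0.634], [-0.002, 0.267, -0.964, 0.384], [0.0, 0.0, 0.0, 1.0]]
```

View pics/scene0.png

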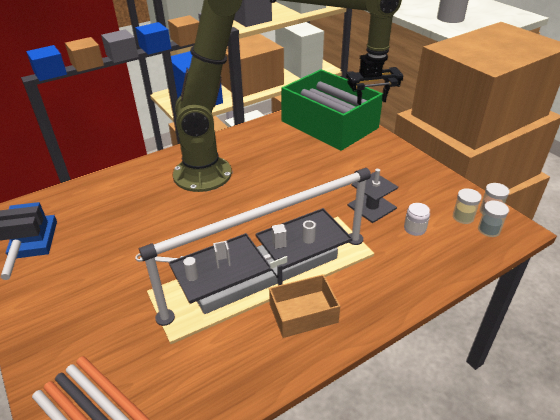

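View pics/side0.png

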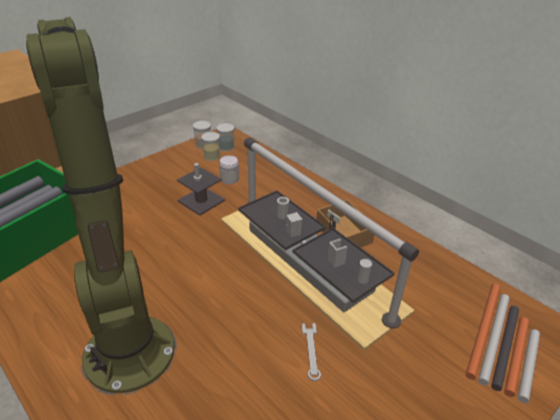

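View pics/wrist0.png

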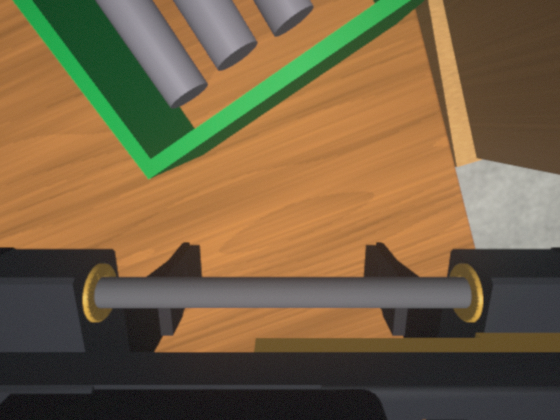

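The left pan (+y) seems to hold the block and the tube, the right pan the channel and the rod, and the bolt is on the stand. The only even split is block+channel = rod+tube+bolt = 780 g. I'll crop in closer to measure.

```bash
python3 - <<'E'
import cv2
a=cv2.imread("pics/scene0.png")[160:340,130:450]; cv2.imwrite("pics/scene0c.png",cv2.resize(a,None,fx=2.5,fy=2.5,interpolation=cv2.INTER_CUBIC))
a=cv2.imread("pics/side0.png")[130:340,170:430]; cv2.imwrite("pics/side0c.png",cv2.resize(a,None,fx=2.8,fy=2.8,interpolation=cv2.INTER_CUBIC))
E
python3 -m inch --help | head -30
```

```text
invalid input: not JSON, or not a number
```

View pics/scene0c.png

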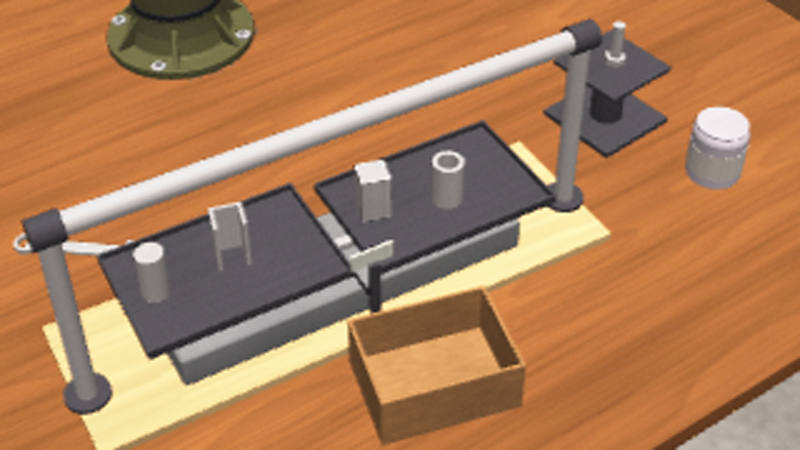

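View pics/side0c.png

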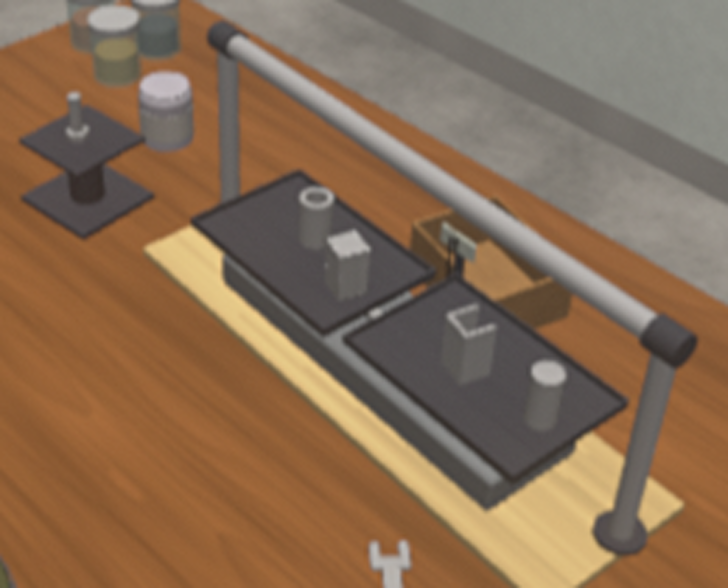

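```bash
cat > h.py <<'E'
import numpy as np, cv2
from cell import vision
def ray(n,u,v,cal=None):
    c=cal or vision.get_calibration(n); K=np.array(c["K"]);P=np.array(c["pose"])
    d=P[:3,:3]@np.linalg.inv(K)@[u,v,1.0]; return P[:3,3],d/np.linalg.norm(d)
def onz(n,u,v,z,cal=None):
    o,d=ray(n,u,v,cal); return o+d*(z-o[2])/d[2]
def tri(*obs):
    A=np.zeros((3,3));b=np.zeros(3);R=[]
    for t in obs:
        o,d=ray(*t); M=np.eye(3)-np.outer(d,d);A+=M;b+=M@o;R.append((o,M))
    p=np.linalg.solve(A,b); return p,max(np.linalg.norm(M@(p-o)) for o,M in R)
def proj(n,p,cal=None):
    c=cal or vision.get_calibration(n); T=np.linalg.inv(np.array(c["pose"])); q=np.array(c["K"])@(T[:3,:3]@p+T[:3,3]); return q[:2]/q[2]
E
python3 - <<'E'
from h import *
S=lambda x,y:("scene",x/2.5+130-.3,y/2.5+160-.3); D=lambda x,y:("side",x/2.8+170-.3,y/2.8+130-.3)
P=dict(LnI=(S(317,187),D(325,330)),LnO=(S(484,125),D(192,220)),LfO=(S(552,195),D(298,173)),LfI=(S(380,266),D(435,270)),
RnO=(S(102,257),D(514,476)),RfO=(S(154,354),D(626,403)),RnI=(S(292,188),D(347,339)),RfI=(S(357,266),D(455,281)),
barL=(S(583,38),D(224,38)),barR=(S(45,230),D(668,340)),
block=(S(373,168),D(348,243)),tube=(S(449,160),D(316,197)),chan=(S(228,210),D(471,320)),rod=(S(149,252),D(548,373)),bolt=(S(619,26),D(74,97)),
standA=(S(668,68),D(146,143)),standB=(S(607,97),D(86,172)),standC=(S(555,62),D(21,142)),tin=(S(723,122),D(166,83)))
for k,v in P.items():
    p,e=tri(*v); print(k,np.round(p,4),round(e,4))
E
```

```text
LnI [ 0.4943 -0.0483  0.0911] 0.0002
LnO [0.5109 0.1895 0.0892] 0.0012
LfO [0.6628 0.1751 0.0923] 0.0
LfI [ 0.6489 -0.0601  0.0952] 0.0011
RnO [ 0.4745 -0.3161  0.1068] 0.0012
RfO [ 0.6303 -0.327   0.1036] 0.0019
RnI [ 0.4921 -0.0816  0.1038] 0.0009
RfI [ 0.644  -0.0897  0.1043] 0.0046
barL [0.6121 0.2461 0.2645] 0.0023
barR [ 0.5661 -0.3867  0.2655] 0.0005
block [ 0.5603 -0.0109  0.1509] 0.0011
tube [0.5939 0.0728 0.1474] 0.0001
chan [ 0.5483 -0.1907  0.1702] 0.002
rod [ 0.5513 -0.2855  0.164 ] 0.0002
bolt [0.5079 0.4084 0.1534] 0.0008
standA [0.5856 0.4041 0.0938] 0.038
standB [0.5111 0.402  0.0415] 0.0028
standC [0.4346 0.3878 0.0961] 0.0356
tin [0.6744 0.4446 0.0881] 0.0009
```

The parts check out: part heights and the bar height (0.265) agree with the spec, balance yaw is about -4.2°. All parts are under the bar, so I need the tool leaning back. The moves only turn about tool z, so I'll have to find a tilt by driving the wrist (joint 6) to its range. First I'll lift and carry the tool over the balance.

```bash
python3 -m inch '{"dp":[[0,0,-0.06],[0,0,-0.06],[0,0,-0.06],[0,0,0]],"turn":[-8.5,-8.6,0,0]}' && python3 -m inch '{"dp":[[-0.045,0.0275,0],[-0.045,0.0275,0],[-0.045,0.0275,0],[-0.045,0.0275,0],[-0.045,0.0275,0],[-0.045,0.0275,0],[-0.045,0.0275,0],[0,0,0]],"turn":[0,0,0,0,0,0,0,0]}'; python3 -c "
from cell import sensors;o=sensors.get_obs();print(o['qpos'].round(1),o['tool_rot'].round(2),o['tool_pos'].round(3))"
```

```text
time_s: 0.65
tool_pos: [0.2366, 0.6071, 0.4089]
tool_rot: [179.9, -0.6, 85.8]
force: [0.3, -0.4, -0.4]
grip_width: 0.087
time_s: 1.65
tool_pos: [0.4074, 0.2724, 0.402]
tool_rot: [180.0, 0.1, 85.3]
force: [-0.1, 1.5, 0.2]
grip_width: 0.0873
[-45.7  -2.9   8.4  86.8   0.5  96.1  48. ] [1.7999e+02 8.0000e-02 8.5270e+01] [0.407 0.272 0.402]
```

```bash
python3 -m inch '{"dp":[[-0.045,0.0275,0],[-0.045,0.0275,0],[-0.045,0.0275,0],[-0.045,0.0275,0],[-0.045,0.0275,0],[-0.045,0.0275,0],[-0.045,0.0,0],[0,0,0]],"turn":[0,0,0,0,0,0,0,0]}'; python3 -c "
from cell import sensors;o=sensors.get_obs();print(o['qpos'].round(1),o['tool_rot'].round(2),o['tool_pos'].round(3))"
```

```text
time_s: 2.65
tool_pos: [0.546, -0.0529, 0.4017]
tool_rot: [-179.9, 0.1, 85.4]
force: [-0.0, 0.9, 0.4]
grip_width: 0.087
[-25.3   4.4  30.4  80.2  -2.1  96.1  90.2] [-1.7992e+02  9.0000e-02  8.5390e+01] [ 0.546 -0.053  0.402]
```

```bash
python3 -m inch '{"dp":[[0,0,-0.06],[0,0,-0.06],[0,0,-0.06],[0,0,-0.06]],"turn":[0,0,0,0]}'; python3 -c "
from cell import sensors;o=sensors.get_obs();print(o['qpos'].round(1),o['tool_rot'].round(2),o['tool_pos'].round(3))"
```

```text
time_s: 3.15
tool_pos: [0.5427, -0.0464, 0.6044]
tool_rot: [176.8, 0.0, 85.9]
force: [0.2, 0.2, -0.3]
grip_width: 0.087
[-12.6  10.2  19.6  49.6  -3.9 117.5  90.7] [1.7684e+02 5.0000e-02 8.5940e+01] [ 0.543 -0.046  0.604]
```

Joint 6 has reached its range and the tool has started to lean the right way: fingers forward by 3.2°. I'll keep going and see whether the lean grows and stays.

```bash
python3 -m inch '{"dp":[[0,0,-0.06],[0,0,-0.06],[0,0,-0.06],[0,0,0]],"turn":[0,0,0,0]}'; python3 -c "
from cell import sensors;o=sensors.get_obs();print(o['qpos'].round(1),o['tool_rot'].round(2),o['tool_pos'].round(3))"
```

```text
time_s: 3.65
tool_pos: [0.5115, -0.0445, 0.6768]
tool_rot: [168.7, 0.1, 86.0]
force: [-0.0, -0.3, -0.6]
grip_width: 0.0871
[-26.5   4.9  33.4  46.9  -3.5 117.6  90.5] [1.687e+02 5.000e-02 8.596e+01] [ 0.512 -0.044  0.677]
```

```bash
python3 -m inch '{"dp":[[0,0.025,-0.055],[0,0.025,-0.055],[0,0.025,-0.055],[0,0.025,-0.055],[0,0,0]],"turn":[0,0,0,0,0]}'; python3 -c "
from cell import sensors;o=sensors.get_obs();print(o['qpos'].round(1),o['tool_rot'].round(2),o['tool_pos'].round(3))"
```

```text
time_s: 4.28
tool_pos: [0.5355, -0.046, 0.763]
tool_rot: [157.9, 0.3, 85.8]
force: [0.9, -0.2, -0.1]
grip_width: 0.087
[-16.3   8.2  25.3  32.8  -5.3 117.6  90.6] [157.89   0.26  85.8 ] [ 0.535 -0.046  0.763]
```

```bash
python3 -m inch '{"dp":[[0,0.03,-0.05],[0,0.03,-0.05],[0,0.03,-0.05],[0,0.03,-0.05],[0,0,0]],"turn":[0,0,0,0,0]}'; python3 -c "
from cell import sensors;o=sensors.get_obs();print(o['qpos'].round(1),o['tool_rot'].round(2),o['tool_pos'].round(3))"
```

```text
time_s: 4.9
tool_pos: [0.5324, -0.0448, 0.8451]
tool_rot: [147.5, 0.4, 85.7]
force: [-0.2, 0.6, 0.3]
grip_width: 0.087
[-12.8  10.   25.   20.5  -8.3 117.6  90.5] [147.48   0.35  85.71] [ 0.532 -0.045  0.845]
```

The lean is now 32.5° and aligned with the balance. Next is a helper that works out tool-frame shifts.

```bash
cat >> h.py <<'E'
from scipy.spatial.transform import Rotation as Ro
from cell import sensors
YB=np.array([0.0725,0.9974,0]);XB=np.array([0.9974,-0.0725,0])
PL=np.array([.579,.0658,0.]);PR=np.array([.5594,-.2036,0.])
def bal(c,x,y,z): p=c+x*XB+y*YB; return np.array([p[0],p[1],z])
def st():
    o=sensors.get_obs(); R=Ro.from_euler("xyz",o["tool_rot"],degrees=True).as_matrix(); return o,R
def go(grasp,back=0.0):
    """tool-frame shift that brings grasp point to 'grasp', minus back along tool z"""
    o,R=st(); g=o["tool_pos"]-0.019*R[:,2]; d=R.T@(np.asarray(grasp)-g); d[2]-=back
    print("t",round(o["time_s"],2),"tcp",o["tool_pos"].round(4),"rot",o["tool_rot"].round(2),"F",o["force"].round(1),"w",round(o["grip_width"],4)); print("grasp now",g.round(4),"dp(tool)",d.round(4),"q",o["qpos"].round(0)); return d
E
python3 -c "
from h import *
go([.594,.0728,.122],.15)"
```

```text
t 4.9 tcp [ 0.5324 -0.0448  0.8451] rot [147.48   0.35  85.71] F [-0.2  0.6  0.3] w 0.087
grasp now [ 0.5222 -0.044   0.8611] dp(tool) [ 0.1264 -0.3439  0.5064] q [-13.  10.  25.  21.  -8. 118.  90.]
```

```bash
python3 -m inch '{"dp":[[0.0105,-0.029,0.042],[0.0105,-0.029,0.042],[0.0105,-0.029,0.042],[0.0105,-0.029,0.042],[0.0105,-0.029,0.042],[0.0105,-0.029,0.042],[0.0105,-0.029,0.042],[0,0,0]],"turn":[0,0,0,0,0,0,0,0]}' -0.2 40; python3 -c "
from h import *
go([.594,.0728,.122],.15)"
```

```text
time_s: 5.9
tool_pos: [0.5398, 0.0242, 0.5311]
tool_rot: [148.9, 0.5, 85.3]
force: [-0.0, -0.8, -0.3]
grip_width: 0.0523
t 5.9 tcp [0.5398 0.0242 0.5311] rot [148.87   0.47  85.26] F [-0.  -0.8 -0.3] w 0.0523
grasp now [0.53   0.0252 0.5473] dp(tool) [ 0.0562 -0.1684  0.2446] q [  0. -17.  -8.  90.   5.  77.  78.]
```

```bash
python3 -m inch '{"dp":[[0.0112,-0.0337,0.049],[0.0112,-0.0337,0.049],[0.0112,-0.0337,0.049],[0.0112,-0.0337,0.049],[0.0112,-0.0337,0.049],[0,0,0]],"turn":[0,0,0,0,0,0]}'
python3 - <<'E'
from h import *
cal=vision.get_calibration("wrist")
im=vision.read_camera("wrist"); cv2.imwrite("pics/w1.png",im)
go([.594,.0728,.122],0)
for z in (.087,.147): print(proj("wrist",np.array([.594,.0728,z]),cal))
E
```

```text
time_s: 6.65
tool_pos: [0.5443, 0.0835, 0.2396]
tool_rot: [149.7, 0.7, 85.3]
force: [-0.2, -0.9, 0.6]
grip_width: 0.0518
t 6.7 tcp [0.5472 0.0837 0.2446] rot [149.22   0.57  85.31] F [ 0.2 -0.1  1.2] w 0.0523
grasp now [0.5375 0.0846 0.261 ] dp(tool) [-0.0058 -0.0219  0.1487] q [ -6. -15. -12. 120.  12.  46.  61.]
[275.66349352 160.55891326]
[273.75688434 204.36053825]
```

View pics/w1.png

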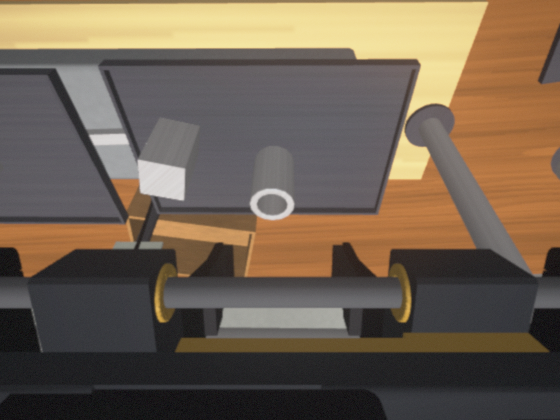

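The wrist view shows the tube's top at (272,205), against a predicted (274,204), so the measured position is good. Closing in.

```bash
python3 -m inch '{"dp":[[-0.006,-0.022,0.0],[0,0,0.04],[0,0,0.04],[0,0,0.03],[0,0,0.01],[0,0,0]],"turn":[0,0,0,0,0,0]}'
python3 - <<'E'
from h import *
go([.594,.0728,.122],0)
E
```

```text
time_s: 7.45
tool_pos: [0.5911, 0.0729, 0.1328]
tool_rot: [149.0, 0.5, 85.2]
force: [-0.4, -0.6, 0.5]
grip_width: 0.0523
t 7.45 tcp [0.5911 0.0729 0.1328] rot [148.97   0.47  85.18] F [-0.4 -0.6  0.5] w 0.0523
grasp now [0.5813 0.0739 0.1491] dp(tool) [ 0.0002 -0.0031  0.0298] q [ -4.  -3. -12. 124.  21.  31.  54.]
```

```bash
python3 -m inch '{"dp":[[0,-0.003,0.02],[0,0,0.01],[0,0,0]],"turn":[0,0,0]}' && python3 -m inch '{"dp":[[0,0,0],[0,0,0],[0,0,0]],"turn":[0,0,0]}' 1 40
python3 - <<'E'
from h import *
go([.594,.0728,.122],0)
E
```

```text
time_s: 7.82
tool_pos: [0.6024, 0.0714, 0.1038]
tool_rot: [149.1, 0.5, 85.2]
force: [0.0, -0.5, 0.6]
grip_width: 0.0522
time_s: 8.2
tool_pos: [0.6021, 0.0711, 0.1035]
tool_rot: [149.1, 0.5, 85.2]
force: [-0.2, -1.2, -0.1]
grip_width: 0.0364
t 8.2 tcp [0.6021 0.0711 0.1035] rot [149.11   0.51  85.17] F [-0.2 -1.2 -0.1] w 0.0364
grasp now [0.5924 0.0721 0.1198] dp(tool) [ 0.0009  0.0024 -0.0011] q [ -3.   1. -12. 124.  24.  28.  50.]
```

```bash
python3 -m inch '{"dp":[[0,0.0015,-0.0026],[0,0.0015,-0.0026],[0,0.0015,-0.0026],[0,0.0015,-0.0026],[0,0.002,-0.0035],[0,0.004,-0.007],[0,0.006,-0.010],[0,0,0]],"turn":[0,0,0,0,0,0,0,0]}'
python3 - <<'E'
from h import *
im=vision.read_camera("wrist"); cv2.imwrite("pics/w2.png",im)
go(bal(PR,-.005,.078,.20),0)
E
```

```text
time_s: 9.2
tool_pos: [0.6028, 0.0721, 0.1409]
tool_rot: [149.0, 0.4, 85.2]
force: [0.8, -0.1, -2.8]
grip_width: 0.0361
t 9.25 tcp [0.6022 0.072  0.1399] rot [149.05   0.47  85.19] F [-0.4  0.9 -3.1] w 0.036
grasp now [0.5924 0.0729 0.1562] dp(tool) [-0.2007  0.0083 -0.0442] q [ -3.  -2. -12. 123.  20.  32.  55.]
```

View pics/w2.png

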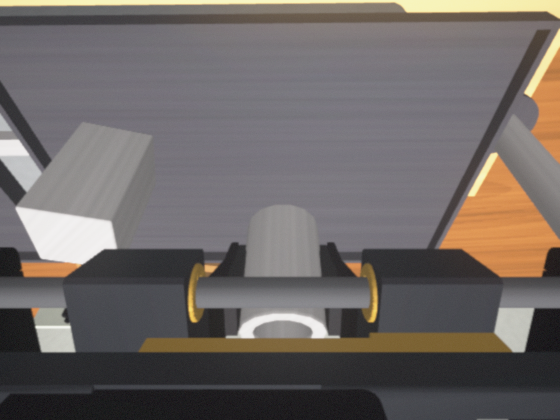

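Tube held and off the pan. Backing it up, then over the block to the right pan.

```bash
python3 -m inch '{"dp":[[0,0,-0.035],[0,0,-0.035],[-0.04,0,0],[-0.04,0,0],[-0.04,0,0],[-0.04,0,0],[-0.04,0,0],[0,0,0]],"turn":[0,0,0,0,0,0,0,0]}'
python3 - <<'E'
from h import *
im=vision.read_camera("wrist"); cv2.imwrite("pics/w3.png",im)
im=vision.read_camera("side"); cv2.imwrite("pics/s3.png",im[130:340,170:430].repeat(2,0).repeat(2,1))
go(bal(PR,-.005,.078,.1278),0)
E
```

```text
time_s: 10.25
tool_pos: [0.5482, -0.1277, 0.2004]
tool_rot: [149.2, 0.5, 84.9]
force: [-0.2, 0.5, -2.3]
grip_width: 0.0361
t 10.35 tcp [ 0.5487 -0.124   0.2002] rot [149.2    0.48  85.16] F [ 0.  -0.1 -4.2] w 0.0358
grasp now [ 0.5391 -0.123   0.2165] dp(tool) [ 0.0001 -0.0273  0.087 ] q [ -0. -13.  11. 125.  -0.  38.  97.]
```

View pics/w3.png

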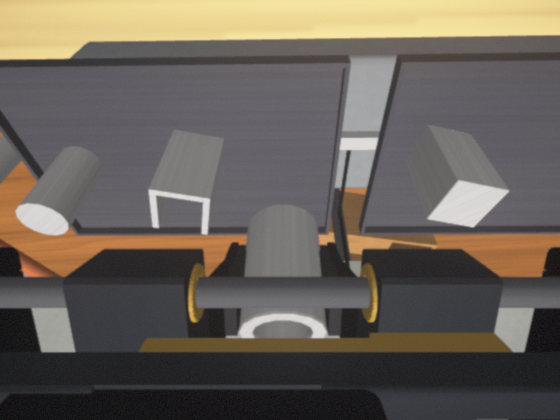

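View pics/s3.png

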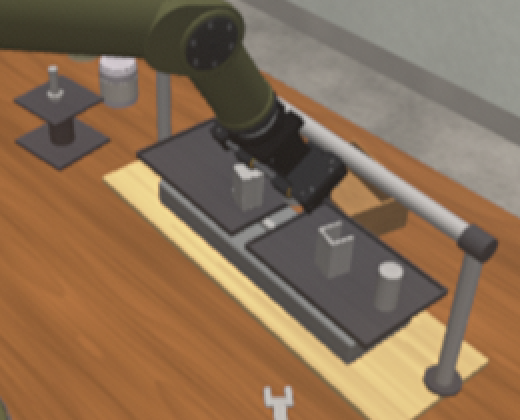

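```bash
python3 -m inch '{"dp":[[0,-0.01,0.03],[0,-0.01,0.03],[0,-0.005,0.018],[0,0,0.003],[0,0,0]],"turn":[0,0,0,0,0]}'
python3 - <<'E'
from h import *
go(bal(PR,-.005,.078,.120),0)
E
```

```text
time_s: 10.98
tool_pos: [0.5696, -0.1256, 0.1188]
tool_rot: [149.1, 0.5, 85.3]
force: [0.0, -0.2, -2.1]
grip_width: 0.036
t 10.97 tcp [ 0.5696 -0.1256  0.1188] rot [149.11   0.5   85.28] F [ 0.  -0.2 -2.1] w 0.036
grasp now [ 0.5598 -0.1246  0.1351] dp(tool) [-0.0007 -0.0075  0.0131] q [ -2.  -5.  13. 128.  -5.  26. 101.]
```

```bash
python3 -m inch '{"dp":[[0,-0.0013,0.0021],[0,-0.0013,0.0021],[0,-0.001,0.0017],[0,-0.001,0.0017],[0,-0.001,0.0017],[0,-0.0008,0.0013],[0,-0.0008,0.0013],[0,-0.0006,0.001]],"turn":[0,0,0,0,0,0,0,0]}';python3 -m inch '{"dp":[[0,0,0],[0,0,0]],"turn":[0,0]}'
python3 - <<'E'
from h import *
go(bal(PR,-.005,.078,.120),0)
im=vision.read_camera("wrist"); cv2.imwrite("pics/w4.png",im)
E
```

```text
time_s: 11.98
tool_pos: [0.5692, -0.1265, 0.1033]
tool_rot: [149.1, 0.5, 85.2]
force: [-1.2, 0.2, 0.3]
grip_width: 0.0361
time_s: 12.22
tool_pos: [0.5692, -0.1264, 0.1034]
tool_rot: [149.1, 0.5, 85.2]
force: [0.2, 0.6, 0.7]
grip_width: 0.0364
t 12.22 tcp [ 0.5692 -0.1264  0.1034] rot [149.12   0.5   85.2 ] F [0.2 0.6 0.7] w 0.0364
grasp now [ 0.5595 -0.1255  0.1197] dp(tool) [0.0001 0.0007 0.    ] q [ -2.  -3.  14. 129.  -6.  24. 102.]
```

View pics/w4.png

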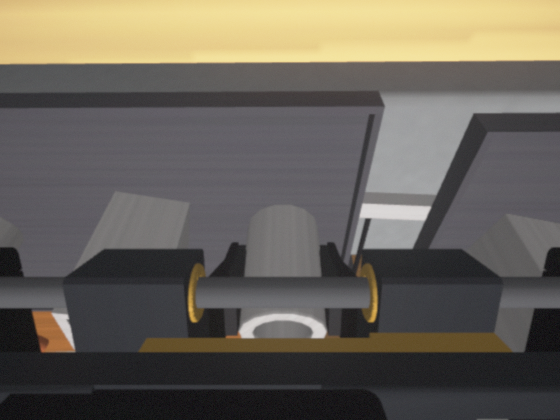

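Force is near zero with the tube on the pan, so I'll release and back straight out.

```bash
python3 -m inch '{"dp":[[0,0,0],[0,0,0],[0,0,-0.02],[0,0,-0.04],[0,0,-0.06],[0,0,-0.02],[-0.04,0,0],[-0.03,0,0]],"turn":[0,0,0,0,0,0,0,0]}' -0.12;  python3 -m inch '{"dp":[[0,0,0]],"turn":[0]}'
python3 - <<'E'
from h import *
cal=vision.get_calibration("wrist")
im=vision.read_camera("wrist"); cv2.imwrite("pics/w5.png",im)
print(np.array(cal["pose"]).round(5).tolist())
go([.5483,-.1907,.125],0)
im=vision.read_camera("scene"); cv2.imwrite("pics/sc5.png",cv2.resize(im[160:340,130:450],None,fx=2.5,fy=2.5,interpolation=cv2.INTER_CUBIC))
E
```

```text
time_s: 13.28
tool_pos: [0.5093, -0.1954, 0.2004]
tool_rot: [149.0, 0.2, 85.0]
force: [-0.2, -0.4, 0.6]
grip_width: 0.0486
time_s: 13.4
tool_pos: [0.5091, -0.1962, 0.2]
tool_rot: [149.0, 0.1, 84.8]
force: [0.4, 0.0, 0.5]
grip_width: 0.0487
[[0.09098, 0.68636, 0.72155, 0.36432], [0.99585, -0.06098, -0.06755, -0.18096], [-0.00236, 0.7247, -0.68906, 0.30222], [0.0, 0.0, 0.0, 1.0]]
t 13.45 tcp [ 0.5092 -0.1943  0.1997] rot [1.4908e+02 1.2000e-01 8.4910e+01] F [0.7 0.6 0. ] w 0.0488
grasp now [ 0.4995 -0.1934  0.216 ] dp(tool) [ 0.0072 -0.0052  0.1029] q [ 13. -15.  10. 126. -11.  40. 115.]
```

View pics/w5.png

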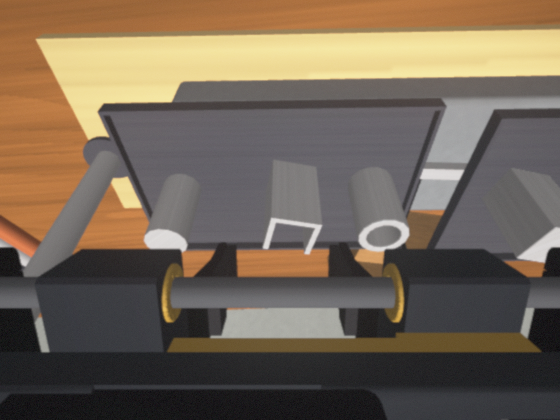

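View pics/sc5.png

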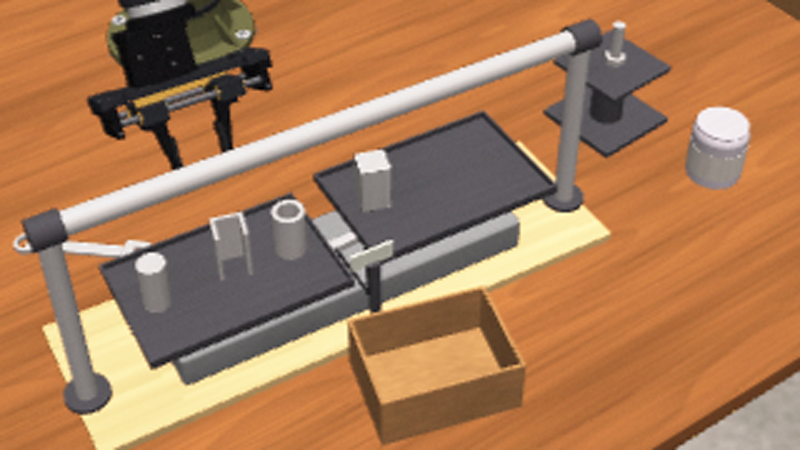

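Run:
```python
import cv2
a=cv2.imread("pics/w5.png")[140:270,240:430]; cv2.imwrite("pics/w5c.png",cv2.resize(a,None,fx=4,fy=4,interpolation=cv2.INTER_CUBIC))
```

```text
(no output)
```

View pics/w5c.png

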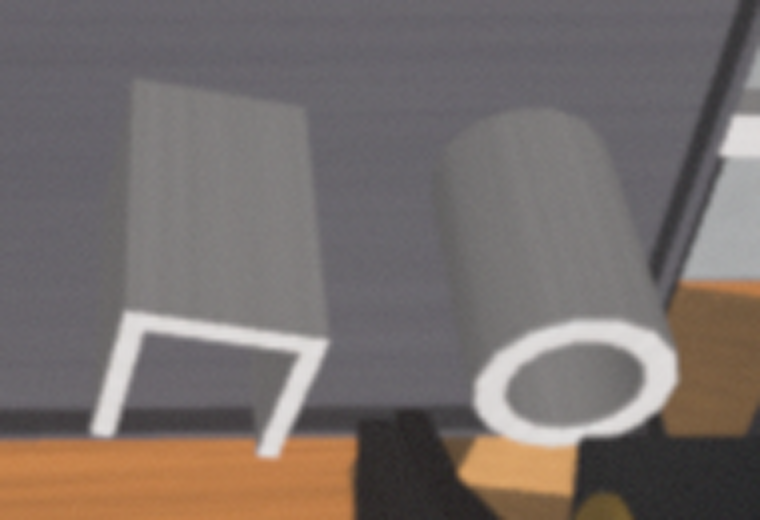

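Run:
```python
from h import *
cal=dict(K=vision.get_calibration("wrist")["K"],pose=[[0.09098,0.68636,0.72155,0.36432],[0.99585,-0.06098,-0.06755,-0.18096],[-0.00236,0.7247,-0.68906,0.30222],[0,0,0,1]])
pts=[onz("wrist",x/4+240-.4,y/4+140-.4,.1511,cal) for x,y in ((125,311),(328,340),(279,454),(90,435))]
P=np.array(pts);print(P.round(4))
for i in range(4):
    d=P[(i+1)%4]-P[i];print(round(np.hypot(*d[:2]),4),round(np.degrees(np.arctan2(d[1],d[0])),1))
c=P.mean(0);print(c)
# foot of web
F=[onz("wrist",x/4+240-.4,y/4+140-.4,.0871,cal) for x,y in ((134,80),(305,106))];d=F[1]-F[0];print(np.round(F,4),np.hypot(*d[:2]),np.degrees(np.arctan2(d[1],d[0])))
print(onz("wrist",576/4+240-.4,382/4+140-.4,.1471,cal))
```

```text
[[ 0.5285 -0.2042  0.1511]
 [ 0.5391 -0.1699  0.1511]
 [ 0.5716 -0.1795  0.1511]
 [ 0.5625 -0.2148  0.1511]]
0.0359 72.9
0.0339 -16.3
0.0365 -104.5
0.0355 162.6
[ 0.55042859 -0.19208569  0.1511    ]
[[ 0.529  -0.2041  0.0871]
 [ 0.5389 -0.1696  0.0871]] 0.03588043932129246 74.09125588299234
[ 0.55957776 -0.12408408  0.1471    ]
```

The channel's measured outline is 36 × 35 mm, which matches the spec, centred at (0.550, -0.192). It is yawed about -11° relative to the jaws. I'll turn to match it, grip lightly, square it to the tool while it stands, then grip properly.

```bash
python3 -m inch '{"dp":[[0.006,-0.0055,0.02],[0,0,0.02],[0,0,0]],"turn":[6.5,6.5,0]}' -0.17 5
python3 - <<'E'
from h import *
go([.5504,-.1921,.121],0)
o,R=st();print(np.degrees(np.arctan2(R[1,0],R[0,0])),R.round(3).tolist())
E
```

```text
time_s: 13.88
tool_pos: [0.5251, -0.1872, 0.1607]
tool_rot: [149.9, -6.5, 74.0]
force: [-0.1, 0.9, 0.2]
grip_width: 0.051
t 13.88 tcp [ 0.5251 -0.1872  0.1607] rot [149.9   -6.45  74.  ] F [-0.1  0.9  0.2] w 0.051
grasp now [ 0.5155 -0.1864  0.177 ] dp(tool) [-0.0022  0.0023  0.0662] q [ 14. -10.   8. 127. -13.  34. 104.]
74.00372184053005 [[0.274, 0.816, 0.509], [0.955, -0.293, -0.045], [0.112, 0.498, -0.86]]
```

```bash
python3 -m inch '{"dp":[[-0.002,0.0025,0.025],[0,0,0.025],[0,0,0.014],[0,0,0]],"turn":[0,0,0,0]}'
python3 - <<'E'
from h import *
go([.5504,-.1921,.121],0)
im=vision.read_camera("wrist"); cv2.imwrite("pics/w6.png",im)
E
```

```text
time_s: 14.38
tool_pos: [0.5597, -0.1941, 0.108]
tool_rot: [149.8, -6.5, 73.9]
force: [-1.1, 0.2, -0.6]
grip_width: 0.0508
t 14.38 tcp [ 0.5597 -0.1941  0.108 ] rot [149.79  -6.47  73.91] F [-1.1  0.2 -0.6] w 0.0508
grasp now [ 0.55   -0.1932  0.1243] dp(tool) [ 0.0008 -0.0017  0.003 ] q [ 13.  -2.   9. 126. -18.  27. 108.]
```

View pics/w6.png

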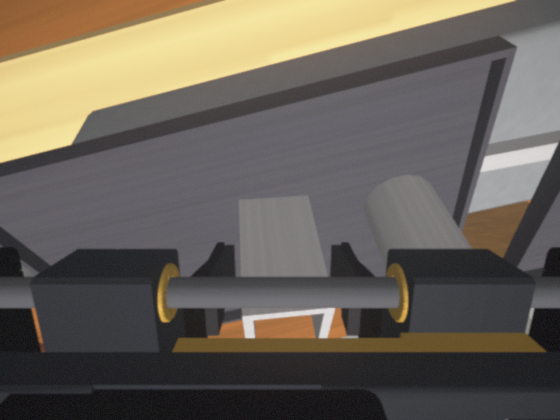

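```bash
python3 -m inch '{"dp":[[0,-0.001,0.002],[0,0,0],[0,0,0],[0,0,0]],"turn":[0,0,0,0]}' 1 5; python3 -m inch '{"dp":[[0,0,0],[0,0,0],[0,0,0],[0,0,0]],"turn":[-4.4,-4.4,-4.4,0]}'
python3 - <<'E'
from h import *
go([.5504,-.1921,.121],0)
im=vision.read_camera("wrist"); cv2.imwrite("pics/w7.png",im)
E
```

```text
time_s: 14.92
tool_pos: [0.5601, -0.1948, 0.1067]
tool_rot: [149.7, -6.5, 73.8]
force: [-0.7, -0.7, 0.6]
grip_width: 0.0366
time_s: 15.42
tool_pos: [0.5599, -0.1941, 0.1061]
tool_rot: [149.1, 0.2, 85.2]
force: [0.5, 1.0, -0.8]
grip_width: 0.0363
t 15.43 tcp [ 0.5599 -0.1941  0.1061] rot [149.12   0.2   85.18] F [ 0.5  1.  -0.8] w 0.0363
grasp now [ 0.5502 -0.1932  0.1224] dp(tool) [ 0.0011 -0.0006  0.0013] q [ 12.  -1.   9. 126. -19.  26. 122.]
```

View pics/w7.png

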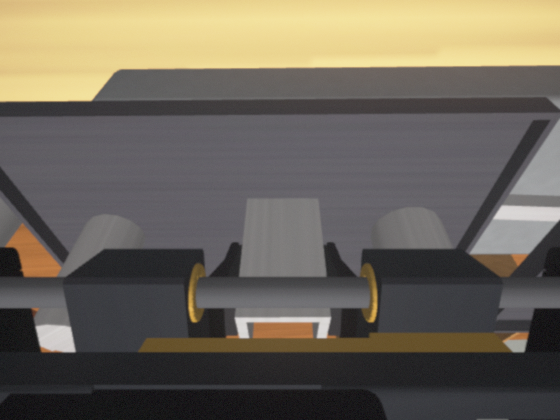

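Channel is now square to the jaws. I'll open briefly so it settles flat, re-grip firmly and lift slowly.

```bash
python3 -m inch '{"dp":[[0,0,0],[0,0,0],[0,0,0]],"turn":[0,0,0]}' 0.0 35; python3 -m inch '{"dp":[[0,0,0],[0,0,0],[0,0,0],[0,0,0]],"turn":[0,0,0,0]}' 1 35;  python3 -m inch '{"dp":[[0,0.0015,-0.0026],[0,0.0015,-0.0026],[0,0.0015,-0.0026],[0,0.002,-0.0035],[0,0.004,-0.007],[0,0.006,-0.010],[0,0,0]],"turn":[0,0,0,0,0,0,0]}'
python3 - <<'E'
from h import *
im=vision.read_camera("wrist"); cv2.imwrite("pics/w8.png",im)
go(bal(PL,-.01,.03,.23),0)
E
```

```text
time_s: 15.85
tool_pos: [0.5601, -0.1946, 0.1065]
tool_rot: [149.1, 0.2, 85.2]
force: [-0.3, 0.1, 0.4]
grip_width: 0.043
time_s: 16.35
tool_pos: [0.5601, -0.1946, 0.1064]
tool_rot: [149.1, 0.3, 85.2]
force: [0.1, 0.0, -0.4]
grip_width: 0.0359
time_s: 17.23
tool_pos: [0.5608, -0.1948, 0.1412]
tool_rot: [148.9, 0.3, 85.2]
force: [1.2, -1.1, -2.3]
grip_width: 0.0358
t 17.27 tcp [ 0.5603 -0.1946  0.1402] rot [148.99   0.28  85.2 ] F [ 0.3 -0.2 -2.6] w 0.0359
grasp now [ 0.5505 -0.1937  0.1565] dp(tool) [ 0.2905  0.0354 -0.0661] q [ 13.  -4.   9. 125. -15.  31. 118.]
```

View pics/w8.png

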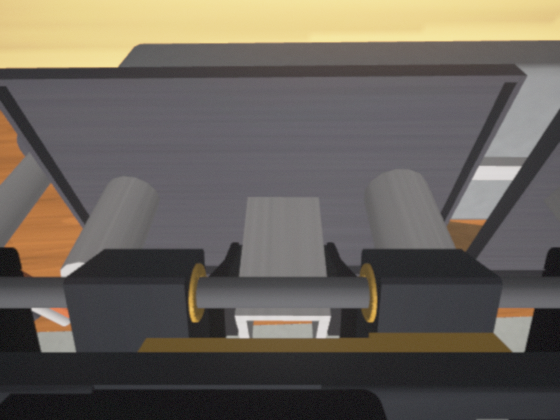

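```bash
python3 -m inch '{"dp":[[0,0,-0.04],[0,0,-0.035],[0.05,0,0],[0.05,0,0],[0.05,0,0],[0.05,0,0],[0.05,0,0],[0.04,0,0]],"turn":[0,0,0,0,0,0,0,0]}'; python3 -m inch '{"dp":[[0,0,0]],"turn":[0]}'
python3 - <<'E'
from h import *
im=vision.read_camera("wrist"); cv2.imwrite("pics/w9.png",im)
go(bal(PL,-.01,.03,.137),0)
E
```

```text
time_s: 18.27
tool_pos: [0.5452, 0.1005, 0.202]
tool_rot: [149.1, 0.2, 85.3]
force: [0.8, 0.6, -0.9]
grip_width: 0.0359
time_s: 18.4
tool_pos: [0.5455, 0.1023, 0.2023]
tool_rot: [149.1, 0.2, 85.6]
force: [0.0, -1.3, -2.2]
grip_width: 0.0357
t 18.45 tcp [0.5453 0.0996 0.2018] rot [149.13   0.28  85.36] F [ 0.2  0.3 -1.5] w 0.0359
grasp now [0.5356 0.1004 0.2181] dp(tool) [-0.0007 -0.0109  0.088 ] q [ 13. -13. -31. 123.   8.  40.  62.]
```

View pics/w9.png

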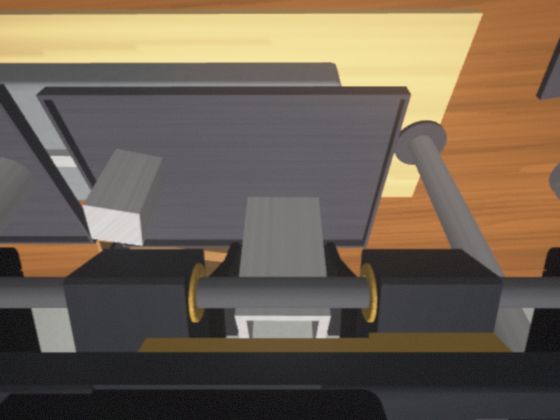

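```bash
python3 -m inch '{"dp":[[0,-0.004,0.03],[0,-0.004,0.03],[0,-0.003,0.02],[0,0,0.006],[0,0,0]],"turn":[0,0,0,0,0]}'
python3 - <<'E'
from h import *
go(bal(PL,-.01,.03,.1267),0)
E
```

```text
time_s: 19.08
tool_pos: [0.5802, 0.0939, 0.1225]
tool_rot: [149.1, 0.3, 85.1]
force: [0.9, 0.3, -1.0]
grip_width: 0.0358
t 19.07 tcp [0.5802 0.0939 0.1225] rot [149.13   0.26  85.12] F [ 0.9  0.3 -1. ] w 0.0358
grasp now [0.5705 0.0948 0.1389] dp(tool) [ 0.0018 -0.0057  0.0107] q [ 17.  -2. -35. 125.  22.  30.  50.]
```

```bash
python3 -m inch '{"dp":[[0,-0.0015,0.0026],[0,-0.001,0.0017],[0,-0.0008,0.0013],[0,-0.0008,0.0013],[0,-0.0006,0.001],[0,-0.0006,0.001],[0,-0.0005,0.0009],[0,-0.0005,0.0009]],"turn":[0,0,0,0,0,0,0,0]}';python3 -m inch '{"dp":[[0,0,0],[0,0,0],[0,0,0]],"turn":[0,0,0]}'
python3 - <<'E'
from h import *
go(bal(PL,-.01,.03,.1267),0)
im=vision.read_camera("wrist"); cv2.imwrite("pics/w10.png",im)
im=vision.read_camera("side"); cv2.imwrite("pics/s10.png",im[130:340,170:430].repeat(3,0).repeat(3,1)[:600])
E
```

```text
time_s: 20.08
tool_pos: [0.5804, 0.0949, 0.1104]
tool_rot: [149.1, 0.2, 85.2]
force: [-0.8, -0.1, 0.4]
grip_width: 0.0353
time_s: 20.45
tool_pos: [0.5804, 0.0949, 0.1104]
tool_rot: [149.1, 0.2, 85.2]
force: [-0.8, -0.8, -0.4]
grip_width: 0.0358
t 20.45 tcp [0.5804 0.0949 0.1104] rot [149.08   0.24  85.2 ] F [-0.8 -0.8 -0.4] w 0.0358
grasp now [0.5707 0.0958 0.1267] dp(tool) [0.0007 0.0004 0.0002] q [ 17.  -1. -36. 125.  24.  29.  47.]
```

View pics/w10.png

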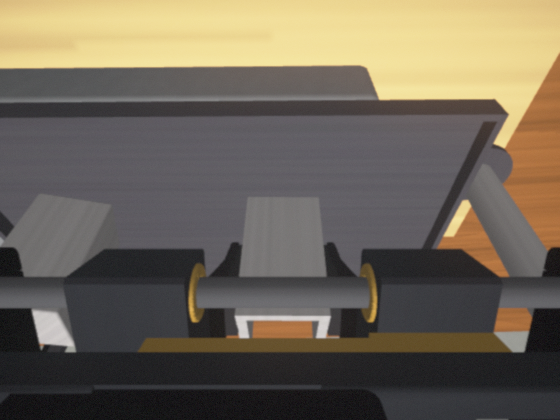

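View pics/s10.png

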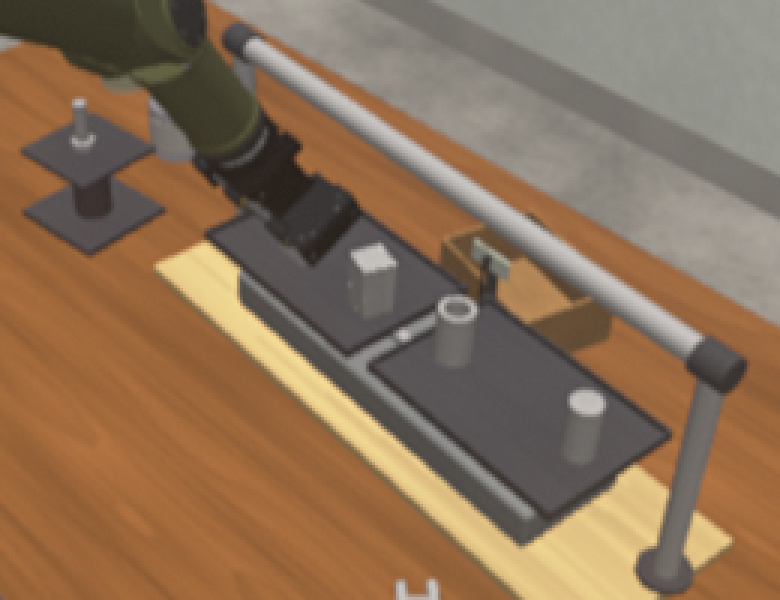

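```bash
python3 -m inch '{"dp":[[0,0,0],[0,0,0],[0,0,-0.02],[0,0,-0.04],[0,0,-0.06],[0,0,-0.03],[0,0,0]],"turn":[0,0,0,0,0,0,0]}' 0.0 35
python3 - <<'E'
from h import *
im=vision.read_camera("wrist"); cv2.imwrite("pics/w11.png",im)
go([.508,.408,.133],.12)
E
```

```text
time_s: 21.42
tool_pos: [0.5168, 0.1091, 0.2306]
tool_rot: [149.3, 0.3, 85.6]
force: [-0.2, 0.7, 0.5]
grip_width: 0.0436
t 21.48 tcp [0.5163 0.1075 0.2294] rot [149.35   0.36  85.42] F [-0.3 -0.  -0.2] w 0.0433
grasp now [0.5066 0.1084 0.2457] dp(tool) [ 0.2994 -0.0759 -0.0361] q [ -9. -17. -14. 124.  14.  46.  56.]
```

View pics/w11.png

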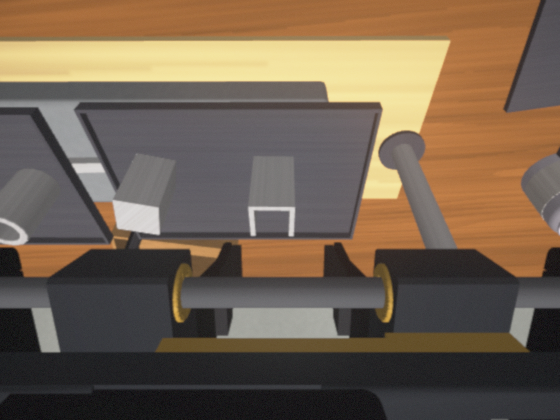

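```bash
python3 -m inch '{"dp":[[0.043,-0.011,-0.005],[0.043,-0.011,-0.005],[0.043,-0.011,-0.005],[0.043,-0.011,-0.005],[0.043,-0.011,-0.005],[0.043,-0.011,-0.005],[0.042,-0.010,-0.005],[0,0,0]],"turn":[0,0,0,0,0,0,0,0]}'
python3 - <<'E'
from h import *
go([.508,.408,.133],0)
cal=vision.get_calibration("wrist")
im=vision.read_camera("wrist"); cv2.imwrite("pics/w12.png",im)
print(np.array(cal["pose"]).round(5).tolist())
for z in (.095,.155): print(proj("wrist",np.array([.508,.408,z]),cal))
E
```

```text
time_s: 22.48
tool_pos: [0.4577, 0.4131, 0.2166]
tool_rot: [149.7, 0.3, 85.3]
force: [-0.2, -0.2, -0.9]
grip_width: 0.0436
t 22.48 tcp [0.4577 0.4131 0.2166] rot [149.67   0.33  85.34] F [-0.2 -0.2 -0.9] w 0.0436
grasp now [0.4482 0.414  0.233 ] dp(tool) [-0.0005  0.0014  0.1166] q [-19.   6. -44. 106.  37.  62.   8.]
[[0.08093, 0.69506, 0.71438, 0.31401], [0.9967, -0.05237, -0.06195, 0.42712], [-0.00565, 0.71704, -0.69701, 0.32037], [0.0, 0.0, 0.0, 1.0]]
[280.052346   181.89186731]
[279.2325895 232.9000336]
```

View pics/w12.png

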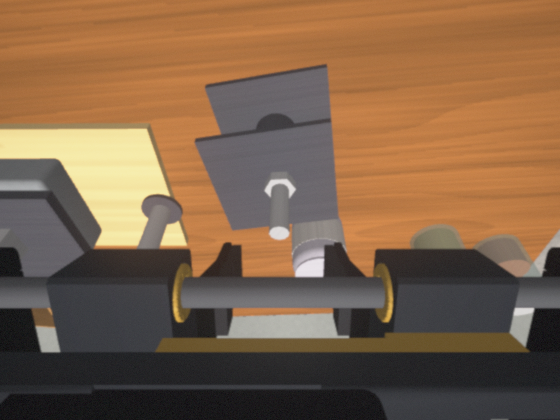

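The bolt's top is at (279,233), exactly where predicted, so I'm going in.

```bash
python3 -m inch '{"dp":[[0,0,0.035],[0,0,0.035],[0,0,0.03],[0,0,0.012],[0,0,0]],"turn":[0,0,0,0,0]}'
python3 - <<'E'
from h import *
go([.508,.408,.133],0)
im=vision.read_camera("wrist"); cv2.imwrite("pics/w13.png",im)
E
```

```text
time_s: 23.15
tool_pos: [0.5163, 0.4035, 0.1215]
tool_rot: [149.4, 0.5, 85.0]
force: [0.0, -0.0, 0.2]
grip_width: 0.0435
t 23.15 tcp [0.5163 0.4035 0.1215] rot [149.44   0.46  85.  ] F [ 0.  -0.   0.2] w 0.0435
grasp now [0.5067 0.4045 0.1379] dp(tool) [ 0.0036 -0.0016  0.0047] q [-19.  16. -40. 108.  48.  54.   1.]
```

View pics/w13.png

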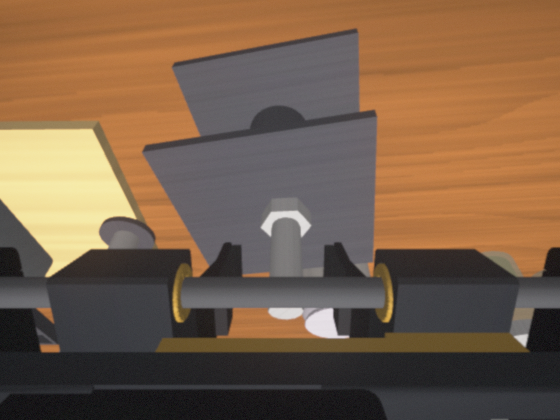

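```bash
python3 -m inch '{"dp":[[0.002,-0.001,0.004],[0,0,0]],"turn":[0,0]}'; python3 -m inch '{"dp":[[0,0,0],[0,0,0],[0,0,0],[0,0,0]],"turn":[0,0,0,0]}' 1 8; python3 -m inch '{"dp":[[0,0,0],[0,0.003,-0.005],[0,0.008,-0.014],[0,0.012,-0.02],[0,0,0]],"turn":[0,0,0,0,0]}' 1 30
python3 - <<'E'
from h import *
im=vision.read_camera("wrist"); cv2.imwrite("pics/w14.png",im)
go(bal(PR,-.015,-.005,.22),0)
E
```

```text
time_s: 23.45
tool_pos: [0.5168, 0.4081, 0.1188]
tool_rot: [149.3, 0.4, 85.2]
force: [0.3, -0.3, 0.8]
grip_width: 0.0434
time_s: 23.95
tool_pos: [0.5171, 0.4072, 0.1181]
tool_rot: [149.4, 0.4, 85.1]
force: [-0.1, -1.0, 0.8]
grip_width: 0.0157
time_s: 24.58
tool_pos: [0.518, 0.4094, 0.1668]
tool_rot: [149.2, 0.2, 85.2]
force: [0.7, 0.5, -1.1]
grip_width: 0.015
t 24.62 tcp [0.5174 0.4084 0.1649] rot [149.28   0.29  85.15] F [ 0.8  0.2 -1.5] w 0.0152
grasp now [0.5077 0.4093 0.1813] dp(tool) [-0.6117  0.0942  0.0145] q [-18.  14. -41. 106.  44.  57.   5.]
```

View pics/w14.png

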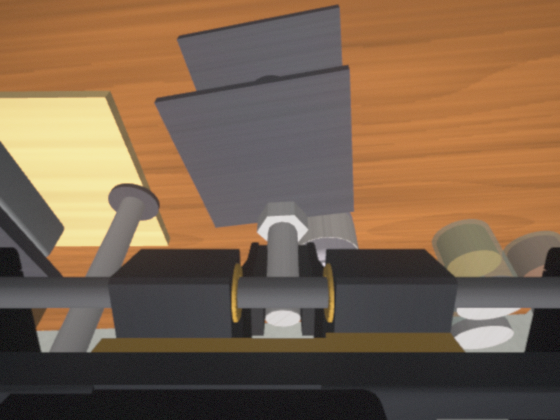

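```bash
python3 -m inch '{"dp":[[0,0.026,-0.043],[-0.05,0.0036,0.0021],[-0.05,0.0036,0.0021],[-0.05,0.0036,0.0021],[-0.05,0.0036,0.0021],[-0.05,0.0036,0.0021],[-0.05,0.0036,0.0021],[-0.05,0.0036,0.0021]],"turn":[0,0,0,0,0,0,0,0]}'
python3 - <<'E'
from h import *
go(bal(PR,-.015,-.005,.22),0)
E
```

```text
time_s: 25.62
tool_pos: [0.5229, 0.0559, 0.2129]
tool_rot: [149.7, 0.6, 85.0]
force: [-0.6, -0.6, -0.3]
grip_width: 0.0154
t 25.62 tcp [0.5229 0.0559 0.2129] rot [149.7    0.57  85.02] F [-0.6 -0.6 -0.3] w 0.0154
grasp now [0.5133 0.0569 0.2293] dp(tool) [-0.2606  0.0403  0.0373] q [ -6. -17.  -9. 126.  12.  43.  63.]
```

```bash
python3 -m inch '{"dp":[[-0.05,0.0036,0.0021],[-0.05,0.0036,0.0021],[-0.05,0.0036,0.0021],[-0.05,0.0036,0.0021],[-0.05,0.0036,0.0021],[-0.01,0,0],[0,0,0]],"turn":[0,0,0,0,0,0,0]}'
python3 - <<'E'
from h import *
go(bal(PR,-.015,-.005,.14),0)
im=vision.read_camera("wrist"); cv2.imwrite("pics/w15.png",im)
im=vision.read_camera("side"); cv2.imwrite("pics/s15.png",im[130:340,170:430].repeat(3,0).repeat(3,1)[:600])
E
```

```text
time_s: 26.5
tool_pos: [0.528, -0.2019, 0.2129]
tool_rot: [150.0, 0.5, 85.0]
force: [-0.2, 0.4, -1.7]
grip_width: 0.0153
t 26.5 tcp [ 0.528  -0.2019  0.2129] rot [150.01   0.51  85.02] F [-0.2  0.4 -1.7] w 0.0153
grasp now [ 0.5186 -0.2009  0.2293] dp(tool) [-0.0036 -0.0222  0.0904] q [  9. -12.  14. 122.  -8.  42. 113.]
```

View pics/w15.png

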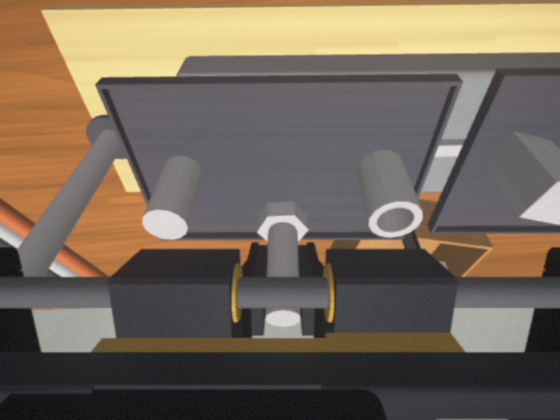

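View pics/s15.png

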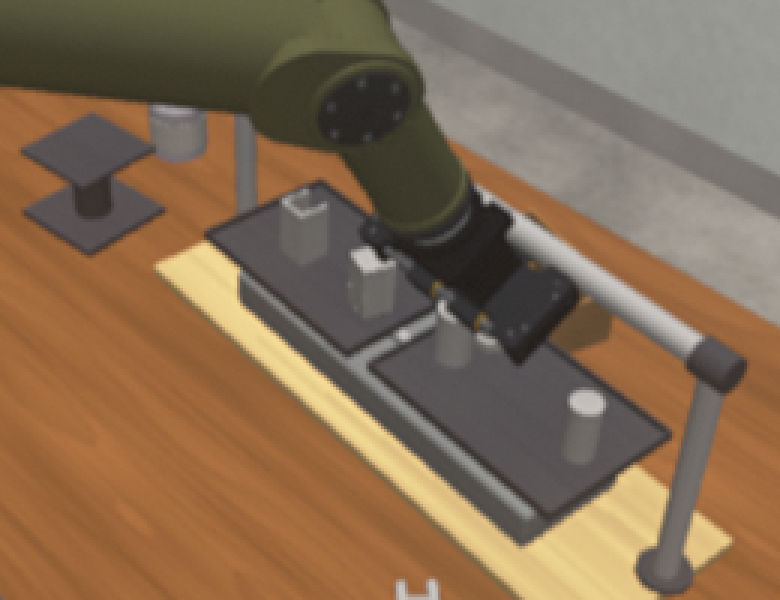

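```bash
python3 -m inch '{"dp":[[-0.003,-0.008,0.03],[0,-0.008,0.03],[0,-0.005,0.02],[0,0,0.005],[0,0,0]],"turn":[0,0,0,0,0]}'
python3 - <<'E'
from h import *
go(bal(PR,-.015,-.005,.1344),0)
E
```

```text
time_s: 27.22
tool_pos: [0.5532, -0.2069, 0.1303]
tool_rot: [149.9, 0.6, 85.2]
force: [-0.1, -0.8, -1.5]
grip_width: 0.0149
t 27.23 tcp [ 0.5532 -0.2069  0.1303] rot [149.88   0.56  85.17] F [-0.1 -0.8 -1.5] w 0.0149
grasp now [ 0.5437 -0.2059  0.1468] dp(tool) [-0.0014 -0.0058  0.0109] q [  7.  -4.  16. 125. -15.  31. 120.]
```

```bash
python3 -m inch '{"dp":[[0,-0.0015,0.0026],[0,-0.0013,0.0021],[0,-0.001,0.0017],[0,-0.0007,0.0011],[0,-0.0006,0.001],[0,-0.0005,0.0009],[0,-0.0004,0.0007],[0,-0.0003,0.0005]],"turn":[0,0,0,0,0,0,0,0]}';python3 -m inch '{"dp":[[0,0,0],[0,0,0],[0,0,0]],"turn":[0,0,0]}'
python3 - <<'E'
from h import *
go(bal(PR,-.015,-.005,.1344),0)
for i in range(4):
    im=vision.read_camera("wrist");print(sensors.get_obs()["force"].round(2))
cv2.imwrite("pics/w16.png",im)
E
```

```text
time_s: 28.22
tool_pos: [0.5527, -0.2081, 0.1178]
tool_rot: [149.9, 0.6, 85.1]
force: [-1.7, -0.0, 0.1]
grip_width: 0.0154
time_s: 28.6
tool_pos: [0.5527, -0.2081, 0.1178]
tool_rot: [149.9, 0.6, 85.1]
force: [0.3, -0.6, 0.7]
grip_width: 0.0153
t 28.6 tcp [ 0.5527 -0.2081  0.1178] rot [149.87   0.56  85.07] F [ 0.3 -0.6  0.7] w 0.0153
grasp now [ 0.5432 -0.2071  0.1342] dp(tool) [-0.0004  0.0009  0.0003] q [  7.  -3.  17. 126. -17.  29. 121.]
[-0.78  0.16  0.34]
[-0.27  0.41 -0.09]
[-1.15  0.17  0.07]
[0.12 0.61 0.44]
```

View pics/w16.png

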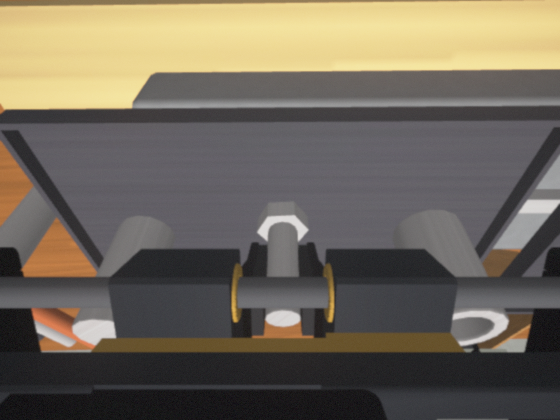

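Weight is off the wrist, so I'll release, back out and let the balance settle.

```bash
python3 -m inch '{"dp":[[0,0,0],[0,0,0],[0,0,-0.02],[0,0,-0.04],[0,0,-0.06],[0,0,-0.03],[0,0,0],[0,0,0]],"turn":[0,0,0,0,0,0,0,0]}' 0.0 30; python3 -m inch '{"dp":[[0,0,0],[0,0,0],[0,0,0],[0,0,0],[0,0,0],[0,0,0],[0,0,0],[0,0,0]],"turn":[0,0,0,0,0,0,0,0]}'
python3 - <<'E'
from h import *
im=vision.read_camera("scene"); cv2.imwrite("pics/sc17.png",cv2.resize(im[160:340,130:450],None,fx=2.5,fy=2.5,interpolation=cv2.INTER_CUBIC))
im=vision.read_camera("side"); cv2.imwrite("pics/s17.png",cv2.resize(im[130:340,170:430],None,fx=2.8,fy=2.8,interpolation=cv2.INTER_CUBIC))
im=vision.read_camera("wrist"); cv2.imwrite("pics/w17.png",im)
E
```

```text
time_s: 29.8
tool_pos: [0.4874, -0.205, 0.2347]
tool_rot: [150.0, 0.5, 84.9]
force: [0.1, -0.7, -0.7]
grip_width: 0.0432
time_s: 30.8
tool_pos: [0.4878, -0.2049, 0.2356]
tool_rot: [149.9, 0.6, 85.0]
force: [0.5, -0.0, 0.3]
grip_width: 0.0433
```

View pics/sc17.png

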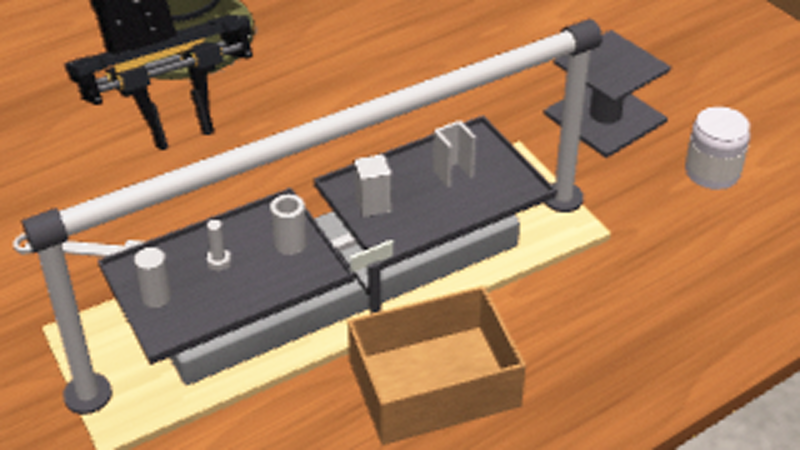

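View pics/s17.png

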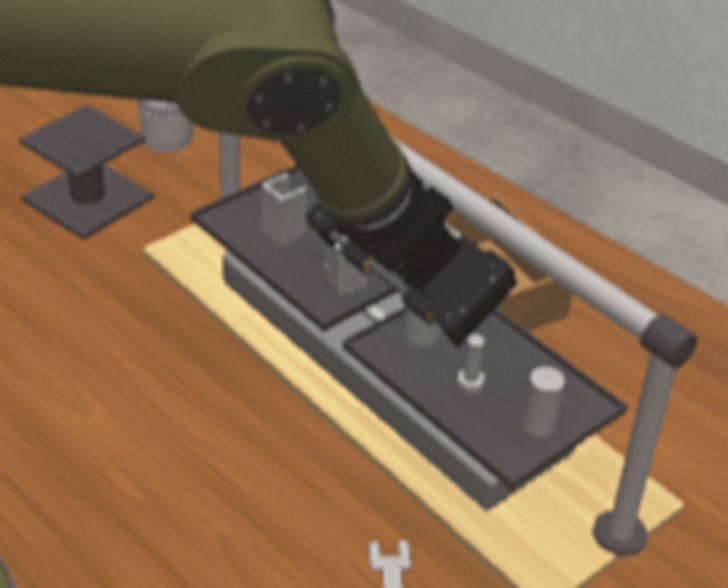

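View pics/w17.png

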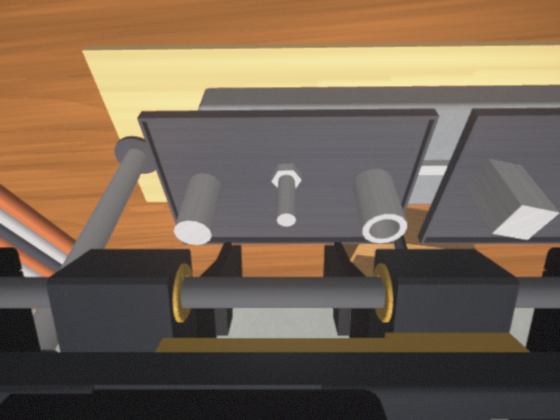

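All five parts stand upright: rod, bolt and tube on the right pan, block and channel on the left. The tin, carton and spanner look unmoved, and in the wrist view the two pans' rims are in line (rows 112 and 111). I'll check the heights by triangulation.

Run:
```python
from h import *
S=lambda x,y:("scene",x/2.5+130-.3,y/2.5+160-.3); D=lambda x,y:("side",x/2.8+170-.3,y/2.8+130-.3)
P=dict(LnI=(S(317,182),D(325,327)),LnO=(S(484,119),D(192,215)),RnO=(S(102,262),D(513,482)),RfO=(S(154,359),D(626,408)),RnI=(S(292,191),D(345,345)))
for k,v in P.items():
    p,e=tri(*v); print(k,np.round(p,4),round(e,4))
a=cv2.imread("pics/scene0.png").astype(int)
b=vision.read_camera("scene").astype(int); m=(abs(a-b).sum(2)>60).astype(np.uint8)
n,_,s,_=cv2.connectedComponentsWithStats(m); print([tuple(r) for r in s[1:] if r[4]>25])
print(sensors.get_obs()["time_s"])
```

```text
LnI [ 0.4932 -0.0482  0.0971] 0.0009
LnO [0.5102 0.189  0.098 ] 0.0003
RnO [ 0.4741 -0.3169  0.0992] 0.0008
RfO [ 0.6309 -0.3281  0.097 ] 0.0017
RnI [ 0.4899 -0.081   0.0967] 0.0011
[(np.int32(141), np.int32(0), np.int32(90), np.int32(220), np.int32(8872)), (np.int32(200), np.int32(0), np.int32(35), np.int32(38), np.int32(715)), (np.int32(278), np.int32(0), np.int32(69), np.int32(8), np.int32(305)), (np.int32(346), np.int32(0), np.int32(58), np.int32(106), np.int32(2887)), (np.int32(372), np.int32(168), np.int32(9), np.int32(19), np.int32(93)), (np.int32(255), np.int32(206), np.int32(98), np.int32(64), np.int32(1157)), (np.int32(169), np.int32(233), np.int32(101), np.int32(35), np.int32(1001)), (np.int32(179), np.int32(269), np.int32(94), np.int32(37), np.int32(445))]
31.0
```

Left and right rim corners average 97.6 mm each, so the pans are level. The before/after comparison shows no change at the tin, carton or spanner. Handing in.

```bash
python3 -c "
from cell import env; print(env.sign_off())"
```

```text
the job is handed in; nothing more can be done
None
```

The balance came to rest level with all five parts standing upright on the pans. I handed the job in at about 31 s of the 70 s allowed.

- **Sharing:** the block and channel are on the left pan; the rod, tube and bolt are on the right, nominally 780 g each. I moved three parts: the tube to the right, the channel to the left, and the bolt from the stand to the right.
- **Leaning the tool:** the moves have no tilt command. I leaned the tool by raising the arm until joint 6 reached the end of its range and kept going; it worked at about 30–32°.
- **Channel:** it stood about 11° off the jaws, so I squared it with a light grip on the pan before lifting it.
- **Setting down:** each part was lowered slowly to where the pan would settle. It was let go only once the wrist force was near zero, within noise of about ±0.7 N.

**Last checks**
- **Level:** rim corners on the two pans triangulated to an average of 97.6 mm each. The single corner readings scatter by about ±1.3 mm, so small offsets would not show. In the wrist view the two rims are in line within a pixel.
- **Bystanders:** the before/after scene pictures showed no change at the tin, carton or spanner.
- **Bar:** the wrist readings printed after each move showed no sign of contact, but I did not record the force during the moves.
- **Robot:** it stood clear of everything at hand-in.

No check failed. Gripped widths read about 1–2 mm below the true size for the tube and about 1 mm or less for the others; I took that as pad squeeze.

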